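# Sort the counting marbles by size on the sorting ramp

## Task

Pick up the yellow tray by its handle with the two marbles in it and tip them onto the upper part of the wooden sorting ramp, so that the small blue one drops into the blue hole and the large red one rolls on into the red hole. Then set the empty tray back down flat on the desk.

Things in the scene. Friction and masses are not known exactly. Their poses are not given: they have to be found in the camera images.
- tray: Loose yellow tray, 100 x 52 mm (x, y), 0.12 kg; origin: centre of its underside. One 44 mm wide lane with walls 45 mm high at the sides and back (+x); front (-x) open. The floor rises 12 degrees from back to front edge (27 mm high), so the marbles rest at the back and roll out once it is tipped front-down well past 12 degrees (30 empties it). A green tray like it, with erasers, is not wanted.
- tray_handle (a point): Grip point of the black upright handle on a bridge over the tray's back half: 22 mm behind (+x of) the tray's origin, 95 mm above its underside. The handle is 30 mm along the tray's x, 14 mm thick along its y (grip across this), 70 to 110 mm above the underside; the bridge's top is at 70 mm.
- grader: Wooden sorting ramp, fixed, 268 x 112 mm (x, y); origin: centre of its underside. A V trough falling 12 degrees from its high end (+x) to -x. Plain wood from x = 128 to 45 mm, then the blue hole, x = 45 to -55, a slot 25 mm wide, then the red hole, x = -55 to -129, 46 mm wide. Each has a pocket below, its floor 8 mm above the desk.
- ramp_head (a point): Bottom of the V in the ramp's plain high end, where the marbles are to land: x = 90 mm, y = 0, 71 mm above the ramp's underside. The walls round this end stand 100 mm apart inside and are at most 120 mm high above the desk.
- small_center (a point): Centre of the small blue marble, a 20 mm glass ball that starts in the tray, in front of the large one.
- large_center (a point): Centre of the large red marble, a 36 mm glass ball that starts at the back of the tray, under the bridge.
There are look-alikes about, which are no part of the job. Of the things that look like the tray, the smaller one is meant.

How it is judged:
By the outcome, as a careful person would: the job done as asked, in the order asked, and still so for the second after the job is handed in, with the robot touching nothing.
It also fails if it takes over 64 s, if anything falls off the work surface, if the arm or the gripper's body presses on something with over 40 N, if the wrist force passes 120 N, or if a joint passes its speed limit or range.

## Robot

A 6-joint arm with a two-finger parallel gripper is mounted at the origin on the work surface. World frame = base frame: x ahead of the robot, y to its left, z up, the work surface at z = 0. Lengths are in m, angles in rad, forces in N, time in s.
With the tool pointing down it reaches from about 0.375 to 0.9 m from the base axis. Payload 3.1 kg.
Tool frame: the origin (TCP) lies on the centre line of the jaws, within the pads' length; the fingertips stand 25 mm ahead of it and the grasp point (between the pads) lies 6 mm ahead of it (manip.tip_extent is the distance from the TCP to the fingertips, in m); z points along the fingers, y is the line along which they close (so a half turn about z gives the same grasp; the last joint's range is limited). The gripper opens to 85 mm and grips with 20 to 120 N. Pads are 22 mm wide; open, the fingers measure 114 mm over their backs; the gripper's body (76 mm by 85 mm) begins 54 mm behind the grasp point. The pads swing forward as they close: fully open they stand 13 mm farther back than shut.
Start: joints at [0.972, 0.527, 1.433, -0, 1.181, -0.178], TCP at [0.255, 0.57, 0.256] pointing down, gripper open.
Joint ranges: [-3.08, 3.08], [-0.75, 2.2], [0.22, 2.44], [-1.43, 4.57], [0, 2.65], [-2.85, 2.85]. Speed limits (rad/s): [2.79, 2.79, 3.14, 3.14, 3.14, 3.14].

## Interface

Orientations are given as a unit quaternion [x, y, z, w].
In Python, from station import readout, imaging, order, manip gives the robot as it stands.
- The arm moves only by the tool move_arm, never from a script. Its argument "rows" is a list of rows, each a list of 7 numbers: the turn, a rotation vector about the tool's x, y, z in degrees, then the shift along the tool's x, y, z in mm, then the closure, from 0 (fully open) to 1 (shut). A call has 1 to 12 rows; each row is the pose to reach, as a shift and turn from the pose commanded when the call began, along the tool's axes at that moment; what a row does not reach only later rows make up. A row lasts 1/12 s, in which the tool goes at most 41.7 mm and 7.16 degrees, less where a joint would pass 70% of its speed; a pose out of reach is approached as far as the arm can. A call with a gripper value outside its range is refused whole. The fingers move at their own pace and stop on an object; "squeeze" is the grip in N (left out, the last holds). Time passes only in rows, so rows that repeat a pose let the fingers close. It gives the time, the measured TCP pose, the force, the opening and the grip force at its end, in the units of the state.
- readout.sense(): the state, without advancing time (a new reading comes with each control period).
- imaging.snapshot(name): name is "scene" or "top"; returns a dict with "img" (400x640x3 uint8, red, green, blue), "z_map" (400x640 float32, m along the optical axis (not along the pixel's ray), 0 where there is no reading), "fovy" (degrees; the focal length in pixels is half the picture's height over the tangent of half this angle, whatever the lens; pixels are square), "cx", "cy" (the principal point, pixels), "rvec" (rotation vector, rad) and "tvec" (3), from world to camera coordinates, as OpenCV has them. Camera axes: x right, y down, z forward; pixel columns grow to the right and rows downward; lengths in m; the calibration is good to about 2 mm. A picture is of the moment at which its call begins.
- order.sign_off(): hands the job in; it is judged then, once.
The state is a dict: "t": time; "q": joint angles; "qd": joint speeds; "tau": joint torques, N m; "tcp_pos": TCP position; "tool_rot": TCP orientation; "force": force on the tool from outside, world axes, zero at the start; "ft_torque": the same for the moment, N m; "finger_gap": opening from 0.0 (shut) to 1.0 (fully open); "gripper_force": force on a finger pad.
Only numpy, scipy, OpenCV 4.12 (cv2) and the standard library are available. Lean on these libraries where they do the work, as an engineer would, in place of code of your own. Each camera call takes 0.05 s, during which the arm holds its last target. There are 200 camera calls.

## Working session

There is one attempt and no reset: what is moved stays moved. The work goes in short steps, Python scripts to look and compute and a tool call to move; the robot and the scene stay as the last step left them, time stands still between calls to the robot, and variables do not carry over. Pictures are saved under pics/ and viewed, at most 10 in all, crops included, and the job is handed in when it is done.

Besides the shell and the picture viewer there is one more tool, called after ">>>" in YAML: its name, and indented under it one key for each argument. move_arm: Moves the arm, as the interface text tells. Its arguments: {"type":"object","properties":{"rows":{"type":"array"},"squeeze":{"type":"number"}},"required":["rows"]}

```bash
ls; mkdir -p pics; cat > h.py <<'E'
import numpy as np,cv2
from scipy.spatial.transform import Rotation as R
from station import readout,imaging,order,manip
def snap(n):
    s=imaging.snapshot(n); s['f']=200/np.tan(np.radians(s['fovy'])/2); s['R']=R.from_rotvec(np.ravel(s['rvec'])).as_matrix(); s['t']=np.ravel(s['tvec']); return s
def cloud(s):
    v,u=np.mgrid[0:400,0:640]; z=s['z_map']
    p=np.stack([(u-s['cx'])/s['f']*z,(v-s['cy'])/s['f']*z,z],-1)
    w=(p-s['t'])@s['R']; w[z==0]=np.nan; return w
def save(n,im,k=1): cv2.imwrite('pics/'+n,cv2.resize(im[...,::-1],None,fx=k,fy=k))
E
python3 - <<'E'
from h import *
for n in('scene','top'):
    s=snap(n); save(n+'0.png',s['img']); np.savez(n+'0.npz',**{k:s[k] for k in('img','z_map','cx','cy','f','R','t')})
    print(n,s['f'],s['cx'],s['cy'],-s['R'].T@s['t'])
print(readout.sense())
E
```

```text
pics
scene 447.7709223205815 324.14993194391343 190.27243985456394 [ 0.79210081 -0.59323562  0.63199905]
top 451.9345543446696 316.7809344648718 203.35738044059843 [ 0.34559135 -0.01592131  1.07983766]
{'t': 0.1, 'q': array([ 9.71526925e-01,  5.28406760e-01,  1.43379773e+00,  2.86476807e-05,
        1.18140811e+00, -1.78497931e-01]), 'qd': array([-7.25278899e-04, -2.03593087e-03, -1.07035619e-03,  7.02545816e-04,
       -7.26836957e-05, -1.56674413e-03]), 'tau': array([-1.65438169e-04, -4.43305743e+01, -1.78585392e+01, -2.55479508e-04,
        3.88422588e-03, -9.09588671e-07]), 'tcp_pos': array([0.25490711, 0.569989  , 0.25540332]), 'tool_rot': array([ 2.08842370e-01,  9.77948794e-01, -9.29536834e-04, -3.95193171e-04]), 'force': array([-0.23562082, -0.24259145, -0.19974269]), 'ft_torque': array([-0.00052107,  0.02122386,  0.00022284]), 'gripper_force': 0.0, 'finger_gap': 1.0029254669118306}
```

View pics/scene0.png

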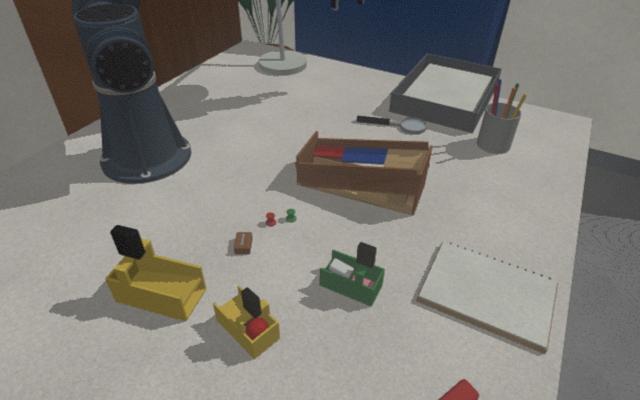

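View pics/top0.png

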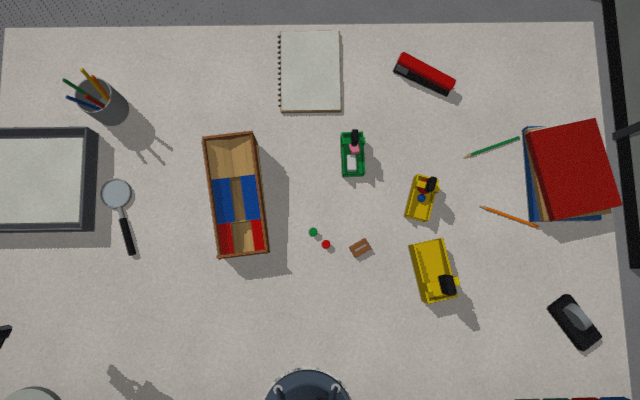

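The scene picture shows the small yellow tray at (248,320) with the red marble, a large yellow one at (157,283), the green one at (352,275) and the ramp at (365,170). Top view: could be taken for the tray: small yellow (422,197, holds red and blue marbles), large yellow (434,270, empty), green (352,155, erasers). I choose the small yellow one. The ramp is at (237,195), its plain high end up in the picture (+x).

```bash
python3 - <<'E'
from h import *
S={n:dict(np.load(n+'0.npz')) for n in('top','scene')}
box={'top':(395,160,445,228),'scene':(205,280,285,360)}
for n in S:
    s=S[n]; w=cloud(s); hsv=cv2.cvtColor(s['img'],cv2.COLOR_RGB2HSV)
    a,b,c,d=box[n]; reg=np.zeros((400,640),bool); reg[b:d,a:c]=1
    h,sa,v=[hsv[...,i].astype(int) for i in range(3)]
    M={'yellow':(h>18)&(h<35)&(sa>120),'black':(v<50)&(w[...,2]>.06),'red':((h<8)|(h>172))&(sa>150),'blue':(h>100)&(h<130)&(sa>120)}
    for k,m in M.items():
        p=w[m&reg]; p=p[np.isfinite(p[:,0])&(p[:,2]>.004)]
        if len(p)<3: print(n,k,len(p));continue
        r=cv2.minAreaRect(np.float32(p[:,:2]*1000))
        print(n,k,len(p),'mean',p.mean(0).round(4),'z',p[:,2].min().round(3),p[:,2].max().round(3),'rect',np.round(r[0]),np.round(r[1]),round(r[2],1))
    if n=='top':
        reg[:]=0;reg[125:265,195:275]=1
        p=w[reg]; p=p[p[:,2]>.03]
    else:
        reg[:]=0;reg[125:215,285:440]=1
        p=w[reg]; p=p[(p[:,2]>.03)]
    r=cv2.minAreaRect(np.float32(p[:,:2]*1000)); print(n,'grader',len(p),p[:,2].max(),r, cv2.boxPoints(r).round())
s=S['top']
v=np.hstack([cv2.resize(S['top']['img'][155:235,380:480],(400,320)),cv2.resize(S['scene']['img'][280:360,200:300],(400,320))]); save('crop1.png',v)
E
```

```text
top yellow 865 mean [ 0.4866 -0.2737  0.0331] z 0.004 0.109 rect [ 492. -276.] [ 53. 100.] 73.7
top black 120 mean [ 0.5107 -0.2804  0.1037] z 0.08 0.113 rect [ 512. -282.] [15. 29.] 78.6
top red 45 mean [ 0.5129 -0.2779  0.0412] z 0.03 0.081 rect [ 519. -278.] [19. 34.] 88.2
top blue 46 mean [ 0.4921 -0.2758  0.0372] z 0.026 0.111 rect [ 496. -276.] [15. 25.] 80.0
top grader 5435 0.11581624889736329 ((496.7010498046875, 152.61141967773438), (272.0083312988281, 113.04656982421875), 6.258805751800537) [[355. 194.]
 [368.  82.]
 [638. 111.]
 [626. 224.]]
scene yellow 1809 mean [ 0.5062 -0.2874  0.034 ] z 0.005 0.103 rect [ 468. -269.] [ 52. 163.] 73.8
scene black 310 mean [ 0.5218 -0.2885  0.0982] z 0.075 0.113 rect [ 519. -286.] [12. 29.] 70.8
scene red 278 mean [ 0.5261 -0.2889  0.0429] z 0.031 0.049 rect [ 525. -287.] [31. 26.] 59.8
scene blue 0
scene grader 6133 0.11658219589046055 ((503.809326171875, 150.97604370117188), (274.5246887207031, 118.39945983886719), 5.647927761077881) [[361. 196.]
 [373.  79.]
 [646. 106.]
 [635. 223.]]
```

View pics/crop1.png

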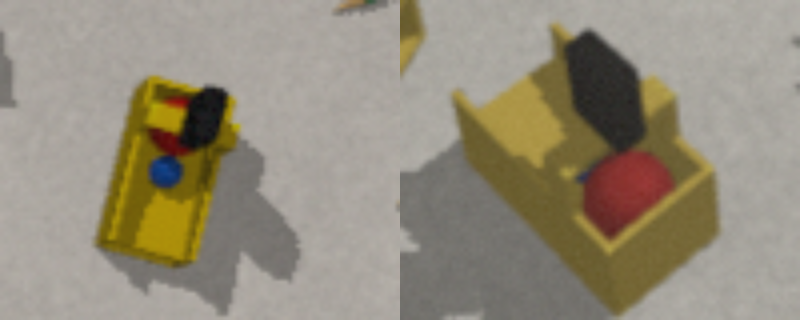

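The crop confirms the choice: blue marble at (165,170) in front of the red one under the bridge, handle at (207,118) (left half), open front at the bottom.
Tray origin is about (0.492, -0.276) with yaw -16°, handle (0.514, -0.283). The ramp is at about (0.500, 0.152), yaw 6°.

```bash
cat >> h.py <<'E'
def go(x,y,z,head,tip=0):
    "row from the present pose to TCP xyz (mm), tool y heading and front-down tip (deg)"
    s=readout.sense(); T=R.from_quat(s['tool_rot'])
    h=np.radians(head); yy=np.array([np.cos(h),np.sin(h),0]); zz=np.array([0,0,-1.])
    G=R.from_matrix(np.stack([np.cross(yy,zz),yy,zz],1))*R.from_rotvec([0,-np.radians(tip),0])
    print('t',round(s['t'],2),'tcp',(s['tcp_pos']*1000).round(1),'gap',round(s['finger_gap'],3),'F',s['force'].round(1))
    print('turn',(T.inv()*G).as_rotvec(True).round(1),'shift',T.inv().apply(np.array([x,y,z])-s['tcp_pos']*1000).round(1))
E
python3 -c "
from h import *
go(514,-283,175,74)"
```

```text
t 0.1 tcp [254.9 570.  255.4] gap 1.003 F [-0.2 -0.2 -0.2]
turn [-0.1 -0.  -8.1] shift [-584.9 -672.6   81.5]
```

>>> move_arm:
  rows:
    - [0,0,-8,-325,-374,0,0]
    - [0,0,-8,-325,-374,0,0]
    - [0,0,-8,-325,-374,0,0]
    - [0,0,-8,-325,-374,0,0]
    - [0,0,-8,-325,-374,0,0]
    - [0,0,-8,-325,-374,0,0]
    - [0,0,-8,-325,-374,0,0]
    - [0,0,-8,-325,-374,0,0]
    - [0,0,-8,-325,-374,0,0]
    - [0,0,-8,-325,-374,0,0]
    - [0,0,-8,-325,-374,0,0]
    - [0,0,-8,-325,-374,0,0]

```text
t: 1.1
tcp_pos: [0.3993, 0.0941, 0.2563]
tool_rot: [0.14, 0.99, -0.0, 0.0]
force: [0.4, 0.4, 0.1]
finger_gap: 0.999
gripper_force: 0.0
```

```bash
python3 -c "
from h import *
go(514,-283,175,74)"
```

```text
t 1.1 tcp [399.3  94.1 256.3] gap 0.999 F [0.4 0.4 0.1]
turn [-0.   0.  -0.1] shift [-215.  -330.3   81.4]
```

>>> move_arm:
  rows:
    - [0,0,0,-215,-330,80,0]
    - [0,0,0,-215,-330,80,0]
    - [0,0,0,-215,-330,80,0]
    - [0,0,0,-215,-330,80,0]
    - [0,0,0,-215,-330,80,0]
    - [0,0,0,-215,-330,80,0]
    - [0,0,0,-215,-330,80,0]
    - [0,0,0,-215,-330,80,0]
    - [0,0,0,-215,-330,80,0]
    - [0,0,0,-215,-330,80,0]
    - [0,0,0,-215,-330,80,0]
    - [0,0,0,-215,-330,80,0]

```text
t: 2.1
tcp_pos: [0.5138, -0.2816, 0.1752]
tool_rot: [0.141, 0.99, 0.001, -0.001]
force: [0.2, -0.3, -0.1]
finger_gap: 1.004
gripper_force: 0.0
```

```bash
python3 - <<'E'
from h import *
go(514,-283,102,74)
s=snap('scene');t=snap('top')
save('c2.png',np.hstack([cv2.resize(s['img'][220:380,180:340],(400,400)),cv2.resize(t['img'][140:240,370:470],(400,400))]))
E
```

```text
t 2.1 tcp [ 513.8 -281.6  175.2] gap 1.004 F [ 0.2 -0.3 -0.1]
turn [ 0.  -0.1 -0.3] shift [-0.7 -1.3 73.2]
```

View pics/c2.png

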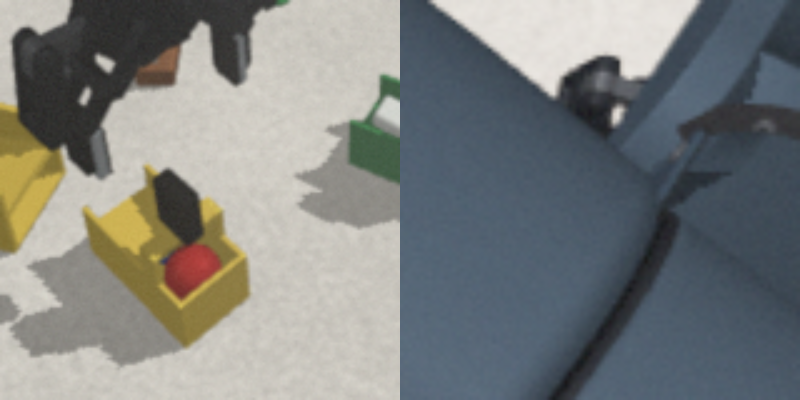

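The jaws (100,150)/(235,60) straddle the handle (180,205) with the tool above it, and nothing is in the way below. Next I descend and close.

>>> move_arm:
  rows:
    - [0,0,0,0,-1,20,0]
    - [0,0,0,0,-1,45,0]
    - [0,0,0,0,-1,65,0]
    - [0,0,0,0,-1,73,0]
    - [0,0,0,0,-1,73,0.3]
    - [0,0,0,0,-1,73,0.5]
    - [0,0,0,0,-1,73,0.65]
    - [0,0,0,0,-1,73,0.75]
    - [0,0,0,0,-1,73,0.85]
    - [0,0,0,0,-1,73,1]
    - [0,0,0,0,-1,73,1]
    - [0,0,0,0,-1,73,1]
  squeeze: 50

```text
t: 3.2
tcp_pos: [0.5143, -0.2817, 0.1042]
tool_rot: [0.14, 0.99, -0.0, 0.001]
force: [-0.7, 0.8, 5.3]
finger_gap: 0.156
gripper_force: 53.6
```

```bash
python3 - <<'E'
from h import *
go(514,-283,102,74)
s=snap('scene')
save('c3.png',s['img'][220:380,180:340],3)
E
```

```text
t 3.2 tcp [ 514.3 -281.7  104.2] gap 0.156 F [-0.7  0.8  5.3]
turn [-0.   0.1 -0.1] shift [-0.1 -1.3  2.2]
```

View pics/c3.png

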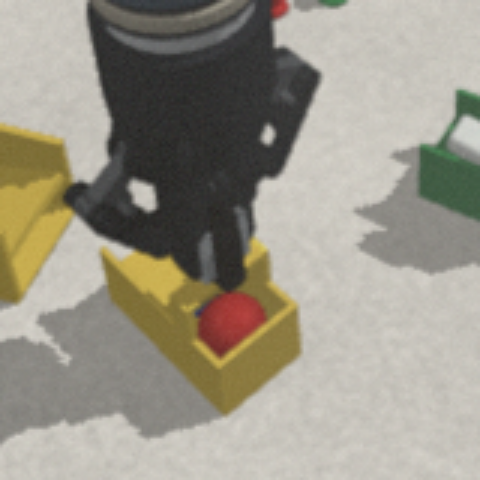

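The jaws hold the handle (about (225,270)); the gap of 13.3 mm matches the 14 mm handle, and both marbles are in place. Lifting gently.

>>> move_arm:
  rows:
    - [0,0,0,0,0,-3,1]
    - [0,0,0,0,0,-9,1]
    - [0,0,0,0,0,-18,1]
    - [0,0,0,0,0,-30,1]
    - [0,0,0,0,0,-45,1]
    - [0,0,0,0,0,-61,1]
    - [0,0,0,0,0,-77,1]
    - [0,0,0,0,0,-93,1]
    - [0,0,0,0,0,-108,1]
    - [0,0,0,0,0,-119,1]
    - [0,0,0,0,0,-127,1]
    - [0,0,0,0,0,-130,1]

```text
t: 4.25
tcp_pos: [0.5143, -0.2816, 0.2351]
tool_rot: [0.14, 0.99, -0.001, 0.001]
force: [-0.0, -0.3, -1.6]
finger_gap: 0.158
gripper_force: 52.4
```

```bash
python3 - <<'E'
from h import *
# lip at ramp x=110 -> TCP at ramp x=182
c,s=np.cos(np.radians(6)),np.sin(np.radians(6))
p=np.array([500+182*c,152+182*s]);print(p)
go(p[0],p[1],236,96)
E
```

```text
[681.00298496 171.02418031]
t 4.25 tcp [ 514.3 -281.6  235.1] gap 0.158 F [-0.  -0.3 -1.6]
turn [ -0.1   0.1 -22.1] shift [-34.6 481.1  -1.3]
```

>>> move_arm:
  rows:
    - [0,0,-0.2,0,4,0,1]
    - [0,0,-0.5,-1,12,-1,1]
    - [0,0,-1.1,-2,24,-2,1]
    - [0,0,-1.8,-3,40,-4,1]
    - [0,0,-2.7,-4,60,-6,1]
    - [0,0,-3.6,-6,80,-8,1]
    - [0,0,-4.5,-7,100,-10,1]
    - [0,0,-5.5,-9,120,-12,1]
    - [0,0,-6.4,-10,140,-14,1]
    - [0,0,-7.3,-11,160,-16,1]
    - [0,0,-8.2,-13,180,-18,1]
    - [0,0,-9.1,-14,200,-20,1]

```text
t: 5.25
tcp_pos: [0.5827, -0.0906, 0.2524]
tool_rot: [0.06, 0.998, 0.001, -0.001]
force: [0.2, -0.8, -1.7]
finger_gap: 0.155
gripper_force: 52.5
```

```bash
python3 - <<'E'
from h import *
go(681,171,245,96)
E
```

```text
t 5.25 tcp [582.7 -90.6 252.4] gap 0.155 F [ 0.2 -0.8 -1.7]
turn [  0.1  -0.1 -12.9] shift [-66.2 271.5   7.5]
```

>>> move_arm:
  rows:
    - [0,0,-0.9,-5,19,0,1]
    - [0,0,-1.9,-10,39,0,1]
    - [0,0,-2.8,-15,58,0,1]
    - [0,0,-3.7,-19,78,0,1]
    - [0,0,-4.7,-24,98,0,1]
    - [0,0,-5.6,-29,117,0,1]
    - [0,0,-6.6,-33,136,0,1]
    - [0,0,-7.5,-38,155,0,1]
    - [0,0,-8.4,-42,172,0,1]
    - [0,0,-9.2,-45,184,0,1]
    - [0,0,-9.6,-47,192,0,1]
    - [0,0,-9.8,-48,196,0,1]

```text
t: 6.25
tcp_pos: [0.6541, 0.0973, 0.2526]
tool_rot: [-0.025, 1.0, 0.0, -0.001]
force: [0.6, -0.3, -1.7]
finger_gap: 0.154
gripper_force: 52.5
```

```bash
python3 - <<'E'
from h import *
go(681,171,250,96)
E
```

```text
t 6.25 tcp [654.1  97.3 252.6] gap 0.154 F [ 0.6 -0.3 -1.7]
turn [ 0.  -0.1 -3.1] shift [-30.6  72.2   2.5]
```

>>> move_arm:
  rows:
    - [0,0,-0.2,-2,4,0,1]
    - [0,0,-0.5,-5,11,0,1]
    - [0,0,-0.9,-9,21,0,1]
    - [0,0,-1.4,-14,32,0,1]
    - [0,0,-1.9,-18,43,0,1]
    - [0,0,-2.3,-23,53,0,1]
    - [0,0,-2.6,-26,61,0,1]
    - [0,0,-2.9,-29,67,0,1]
    - [0,0,-3.1,-30,71,0,1]
    - [0,0,-3.1,-31,72,0,1]
    - [0,0,-3.1,-31,72,0,1]
    - [0,0,-3.1,-31,72,0,1]

```text
t: 7.25
tcp_pos: [0.6817, 0.1687, 0.2532]
tool_rot: [-0.051, 0.999, -0.0, -0.0]
force: [0.0, -0.0, -2.0]
finger_gap: 0.151
gripper_force: 52.5
```

```bash
python3 - <<'E'
from h import *
go(681,171,250,96)
for n in('scene','top'):
    s=snap(n); np.savez(n+'1.npz',**{k:s[k] for k in('img','z_map','cx','cy','f','R','t')})
    w=cloud(s); hsv=cv2.cvtColor(s['img'],cv2.COLOR_RGB2HSV); h,sa,v=[hsv[...,i].astype(int) for i in range(3)]
    p=w[(h>18)&(h<35)&(sa>140)&(w[...,0]>.56)&(w[...,1]>.11)&(w[...,2]>.13)]
    if len(p)>5:
        r=cv2.minAreaRect(np.float32(p[:,:2]*1000)); print(n,len(p),p.min(0).round(3),p.max(0).round(3),r)
    if n=='scene': a=s['img'][60:260,260:460]
    else: b=s['img'][80:280,160:360]
save('c4.png',cv2.resize(np.hstack([a,b]),(800,400)))
E
```

```text
t 7.25 tcp [681.7 168.7 253.2] gap 0.151 F [ 0. -0. -2.]
turn [-0.  -0.  -0.1] shift [0.5 2.4 3.2]
scene 83 [0.618 0.133 0.14 ] [0.77  0.468 0.221] ((690.6826171875, 301.1913146972656), (354.7636413574219, 98.84574127197266), 79.8835220336914)
top 925 [0.606 0.129 0.131] [0.766 0.47  0.279] ((681.939208984375, 304.0539245605469), (356.7645568847656, 106.66754913330078), 79.72801971435547)
```

View pics/c4.png

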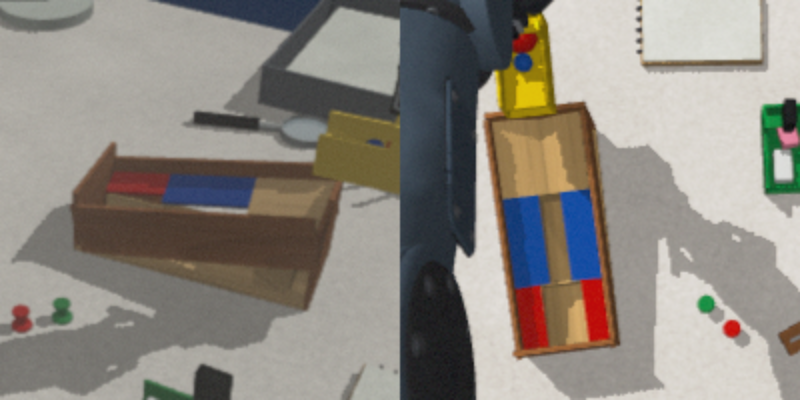

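The tray hangs level behind the ramp's high end, lip over the end wall (crop right: lip at (527,112)), both marbles still inside. I'll measure the lip relative to the ramp.

```bash
python3 - <<'E'
from h import *
s=dict(np.load('top1.npz')); w=cloud(s); hsv=cv2.cvtColor(s['img'],cv2.COLOR_RGB2HSV); h,sa,v=[hsv[...,i].astype(int) for i in range(3)]
m=(h>18)&(h<35)&(sa>150)&(w[...,0]>.56)&(abs(w[...,1]-.17)<.06)&(w[...,2]>.13)
p=w[m]*1000
a=np.radians(6); A=np.array([[np.cos(a),np.sin(a)],[-np.sin(a),np.cos(a)]])
q=(p[:,:2]-[500,152])@A.T
f=q[:,0]<q[:,0].min()+12
print('tray x',q[:,0].min(),'lip y',q[f,1].min(),q[f,1].max(),'lip z',np.percentile(p[f,2],[5,50,95]))
W=w.reshape(-1,3)*1000; g=(W[:,:2]-[500,152])@A.T
for x0 in(-140,-100,0,60,100,120):
    k=(abs(g[:,0]-x0)<4)&(abs(g[:,1])<75)&(W[:,2]>10)&~m.ravel()
    G=g[k];Z=W[k,2]
    print(x0,[(int(b),round(float(np.nanmax(Z[abs(G[:,1]-b)<4])))) for b in range(-64,66,8) if (abs(G[:,1]-b)<4).any()])
k=(W[:,2]>60)&(W[:,2]<125)&(abs(g[:,1])<30)&(g[:,0]>105)&(g[:,0]<150)&~m.ravel(); print(g[k].max(0),W[k,2].max())
k=(W[:,2]>20)&(W[:,2]<125)&(abs(g[:,1])<65)&(abs(g[:,0])<150)&~m.ravel(); print('ramp ext',g[k].min(0),g[k].max(0))
E
```

```text
tray x 108.25337667271408 lip y -28.392552310954635 22.399383971204383 lip z [150.24283785 172.49496376 192.06497464]
-140 [(-64, 762), (-56, 790), (-48, 791), (-40, 791), (-32, 792), (-24, 791), (-16, 791), (-8, 791), (0, 791), (8, 791), (16, 791), (24, 791), (32, 791), (40, 792), (48, 789), (56, 71)]
-100 [(-56, 68), (-48, 721), (-40, 734), (-32, 737), (-24, 740), (-16, 741), (-8, 742), (0, 742), (8, 743), (16, 743), (24, 742), (32, 742), (40, 738), (48, 732), (56, 71)]
0 [(-56, 89), (-48, 613), (-40, 637), (-32, 644), (-24, 649), (-16, 651), (-8, 652), (0, 653), (8, 653), (16, 652), (24, 651), (32, 647), (40, 70), (48, 90), (56, 92)]
60 [(-56, 600), (-48, 600), (-40, 599), (-32, 597), (-24, 600), (-16, 603), (-8, 605), (0, 605), (8, 604), (16, 603), (24, 600), (32, 596), (40, 600), (48, 600), (56, 600)]
100 [(-56, 590), (-48, 590), (-40, 590), (-32, 88), (-24, 85), (-16, 82), (-8, 77), (0, 76), (8, 77), (16, 84), (24, 83), (32, 86), (40, 591), (48, 590), (56, 590)]
120 [(-56, 585), (-48, 585), (-40, 584), (-32, 151), (-24, 89), (-16, 86), (-8, 86), (0, 81), (8, 82), (16, 89), (24, 193), (32, 92), (40, 584), (48, 585), (56, 584)]
[131.9802899   29.82004174] 108.70374450217494
ramp ext [-139.56360083  -55.83204516] [132.05530723  57.6735734 ]
```

>>> move_arm:
  rows:
    - [0,0,0,0,1,2,1]
    - [0,0,0,1,1,5,1]
    - [0,-0.5,0,2,2,9,1]
    - [0,-1,0,3,2,13,1]
    - [0,-2,0,4,3,17,1]
    - [0,-3,0,6,3,19,1]
    - [0,-4,0,8,3,20,1]
    - [0,-5,0,10,3,20,1]
    - [0,-6,0,12,3,20,1]
    - [0,-7,0,13,3,20,1]
    - [0,-8,0,15,3,20,1]
    - [0,-9,0,17,3,20,1]

```text
t: 8.35
tcp_pos: [0.6639, 0.1702, 0.2328]
tool_rot: [-0.051, 0.996, 0.004, 0.078]
force: [0.3, 1.5, -1.5]
finger_gap: 0.154
gripper_force: 52.5
```

```bash
python3 - <<'E'
from h import *
c,s=np.cos(np.radians(6)),np.sin(np.radians(6))
s0=readout.sense();p=s0['tcp_pos']*1000
rx=(p[:2]-[500,152])@[c,s]; print('ramp x',rx, 'ramp y',(p[:2]-[500,152])@[-s,c])
for th in(10,12,14,16,18,20,22,26,32):
    a=np.radians(th); x=110+72*np.cos(a)-102*np.sin(a); z=119+72*np.sin(a)+102*np.cos(a)
    print(th,end=' ');go(500+x*c-s*2,152+x*s+c*2,z,96,th)
E
```

```text
ramp x 164.88656437061857 ramp y 0.9920823745243482
10 t 8.35 tcp [663.9 170.2 232.8] gap 0.154 F [ 0.3  1.5 -1.5]
turn [-0.  -1.  -0.1] shift [1.8 1.  0.6]
12 t 8.35 tcp [663.9 170.2 232.8] gap 0.154 F [ 0.3  1.5 -1.5]
turn [-0.  -3.  -0.1] shift [ 5.5  1.  -1.8]
14 t 8.35 tcp [663.9 170.2 232.8] gap 0.154 F [ 0.3  1.5 -1.5]
turn [-0.  -5.  -0.1] shift [ 9.2  1.  -4.1]
16 t 8.35 tcp [663.9 170.2 232.8] gap 0.154 F [ 0.3  1.5 -1.5]
turn [-0.  -7.  -0.1] shift [13.   1.  -6.2]
18 t 8.35 tcp [663.9 170.2 232.8] gap 0.154 F [ 0.3  1.5 -1.5]
turn [-0.  -9.  -0.1] shift [16.9  1.  -8.2]
20 t 8.35 tcp [663.9 170.2 232.8] gap 0.154 F [ 0.3  1.5 -1.5]
turn [ -0.  -11.   -0.1] shift [ 20.8   1.  -10.1]
22 t 8.35 tcp [663.9 170.2 232.8] gap 0.154 F [ 0.3  1.5 -1.5]
turn [ -0.  -13.   -0.1] shift [ 24.8   1.  -11.8]
26 t 8.35 tcp [663.9 170.2 232.8] gap 0.154 F [ 0.3  1.5 -1.5]
turn [ -0.  -17.   -0.1] shift [ 33.    0.9 -14.8]
32 t 8.35 tcp [663.9 170.2 232.8] gap 0.154 F [ 0.3  1.5 -1.5]
turn [ -0.  -23.   -0.1] shift [ 45.6   0.9 -18.2]
```

>>> move_arm:
  rows:
    - [0,-1,0,2,1,0,1]
    - [0,-2,0,4,1,-1,1]
    - [0,-3,0,6,1,-2,1]
    - [0,-4,0,7,1,-3,1]
    - [0,-5,0,9,1,-4,1]
    - [0,-6,0,11,1,-5,1]
    - [0,-7,0,13,1,-6,1]
    - [0,-8,0,15,1,-7,1]
    - [0,-9,0,17,1,-8,1]
    - [0,-10,0,19,1,-9,1]
    - [0,-11,0,21,1,-10,1]
    - [0,-12,0,23,1,-11,1]

```text
t: 9.35
tcp_pos: [0.6393, 0.1687, 0.2401]
tool_rot: [-0.051, 0.982, 0.009, 0.182]
force: [-0.3, 0.4, -1.1]
finger_gap: 0.154
gripper_force: 52.5
```

```bash
python3 - <<'E'
from h import *
c,s=np.cos(np.radians(6)),np.sin(np.radians(6))
for th in(24,28,32):
    a=np.radians(th); x=110+72*np.cos(a)-102*np.sin(a); z=119+72*np.sin(a)+102*np.cos(a)
    go(500+x*c-s*2,152+x*s+c*2,z,96,th)
E
```

```text
t 9.35 tcp [639.3 168.7 240.1] gap 0.154 F [-0.3  0.4 -1.1]
turn [-0.  -3.  -0.1] shift [ 5.1 -0.1 -3.4]
t 9.35 tcp [639.3 168.7 240.1] gap 0.154 F [-0.3  0.4 -1.1]
turn [-0.  -7.  -0.1] shift [12.6 -0.1 -7.8]
t 9.35 tcp [639.3 168.7 240.1] gap 0.154 F [-0.3  0.4 -1.1]
turn [ -0.  -11.   -0.1] shift [ 20.4  -0.1 -11.6]
```

>>> move_arm:
  rows:
    - [0,-2,0,3,0,-2,1]
    - [0,-4,0,7,0,-5,1]
    - [0,-6,0,11,0,-7,1]
    - [0,-8,0,14,0,-9,1]
    - [0,-10,0,18,0,-11,1]
    - [0,-11,0,20,0,-12,1]
    - [0,-11,0,20,0,-12,1]
    - [0,-11,0,20,0,-12,1]
    - [0,-11,0,20,0,-12,1]

```text
t: 10.1
tcp_pos: [0.6178, 0.1664, 0.2449]
tool_rot: [-0.049, 0.96, 0.014, 0.276]
force: [0.6, -0.5, -1.5]
finger_gap: 0.155
gripper_force: 52.6
```

```bash
python3 - <<'E'
from h import *
go(681,171,260,96)
a=snap('scene')['img'][60:260,260:460]; b=snap('top')['img'][80:280,160:360]
save('c5.png',cv2.resize(np.hstack([a,b]),(800,400)))
E
```

```text
t 10.1 tcp [617.8 166.4 244.9] gap 0.155 F [ 0.6 -0.5 -1.5]
turn [-0.  32.  -0.1] shift [-61.7  -1.9  20.9]
```

View pics/c5.png

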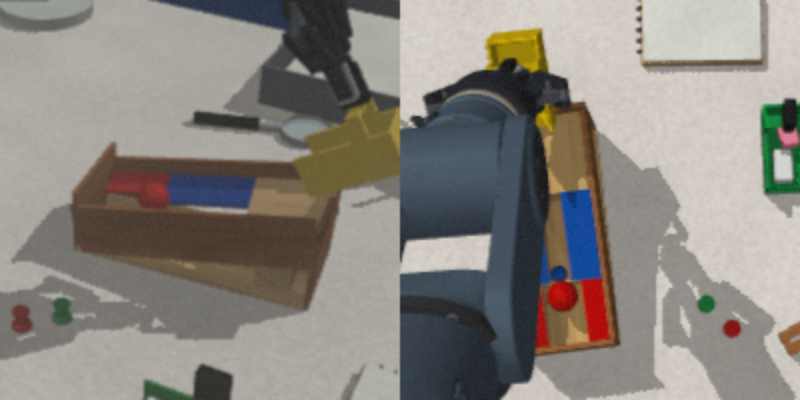

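Top crop: blue marble (558,273) at the end of the blue slot, red marble (562,297) at the red hole; tray empty. Now I raise and level the tray and look again once the arm is clear.

>>> move_arm:
  rows:
    - [0,0,0,-5,0,-9,1]
    - [0,0,0,-14,0,-22,1]
    - [0,2,0,-22,0,-34,1]
    - [0,6,0,-32,0,-32,1]
    - [0,10,0,-42,0,-28,1]
    - [0,14,0,-52,0,-24,1]
    - [0,19,0,-60,0,-21,1]
    - [0,24,0,-68,0,-18,1]
    - [0,29,0,-76,-1,-15,1]
    - [0,32,0,-83,-2,-13,1]
    - [0,32,0,-83,-2,-13,1]

```text
t: 11.12
tcp_pos: [0.6848, 0.1706, 0.2995]
tool_rot: [-0.051, 0.999, -0.0, 0.002]
force: [1.2, 0.3, -0.1]
finger_gap: 0.153
gripper_force: 52.6
```

```bash
python3 - <<'E'
from h import *
go(514,-281,280,74)
for n in('scene','top'):
    s=snap(n); w=cloud(s); hsv=cv2.cvtColor(s['img'],cv2.COLOR_RGB2HSV); h,sa,v=[hsv[...,i].astype(int) for i in range(3)]
    if n=='scene': a=s['img'][60:260,260:460]
    else: b=s['img'][80:280,160:360]
save('c6.png',cv2.resize(np.hstack([a,b]),(800,400)))
E
```

```text
t 11.12 tcp [684.8 170.6 299.5] gap 0.153 F [ 1.2  0.3 -0.1]
turn [ 0.   0.2 21.8] shift [ 215.9 -431.9   18.8]
```

View pics/c6.png

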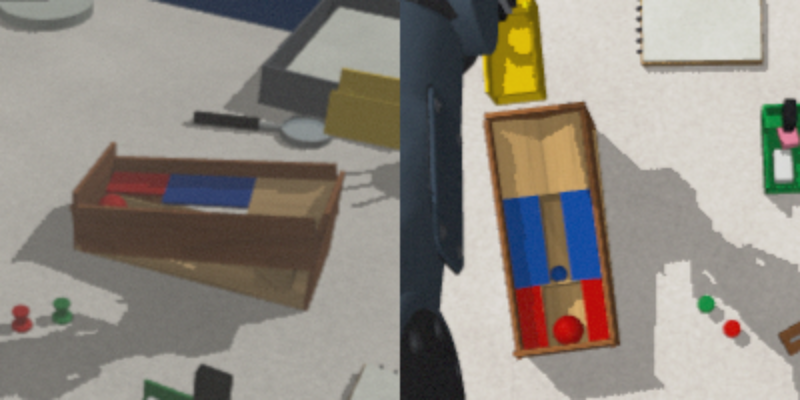

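Blue sits at (558,273) in the blue slot and red at (568,330) in the red hole; the tray (515,60) is empty. I return to the original free spot.

>>> move_arm:
  rows:
    - [0,0,1,5,-10,0,1]
    - [0,0,2,15,-30,2,1]
    - [0,0,3.5,30,-60,4,1]
    - [0,0,5.5,47,-95,6,1]
    - [0,0,7.5,65,-130,8,1]
    - [0,0,9.5,82,-165,10,1]
    - [0,0,11.5,100,-200,12,1]
    - [0,0,13.5,118,-235,14,1]
    - [0,0,15.5,135,-270,16,1]
    - [0,0,17.5,153,-305,18,1]
    - [0,0,19.5,170,-340,18,1]
    - [0,0,21,185,-370,18,1]

```text
t: 12.22
tcp_pos: [0.5316, -0.2177, 0.282]
tool_rot: [0.133, 0.991, -0.0, -0.0]
force: [0.2, -0.5, -2.2]
finger_gap: 0.154
gripper_force: 52.5
```

```bash
python3 - <<'E'
from h import *
go(514,-281,150,74)
E
```

```text
t 12.22 tcp [ 531.6 -217.7  282. ] gap 0.154 F [ 0.2 -0.5 -2.2]
turn [-0.1  0.   0.7] shift [  0.3 -65.6 132.1]
```

>>> move_arm:
  rows:
    - [0,0,0.7,0,-25,2,1]
    - [0,0,0.7,0,-43,8,1]
    - [0,0,0.7,0,-56,18,1]
    - [0,0,0.7,0,-63,33,1]
    - [0,0,0.7,0,-65,52,1]
    - [0,0,0.7,0,-65,72,1]
    - [0,0,0.7,0,-65,92,1]
    - [0,0,0.7,0,-65,108,1]
    - [0,0,0.7,0,-65,120,1]
    - [0,0,0.7,0,-65,128,1]
    - [0,0,0.7,0,-65,132,1]
    - [0,0,0.7,0,-65,132,1]

```text
t: 13.22
tcp_pos: [0.5169, -0.278, 0.1489]
tool_rot: [0.137, 0.991, 0.0, -0.001]
force: [-1.0, 0.7, -2.7]
finger_gap: 0.154
gripper_force: 52.5
```

```bash
python3 - <<'E'
from h import *
go(514,-281,104,74)
E
```

```text
t 13.22 tcp [ 516.9 -278.   148.9] gap 0.154 F [-1.   0.7 -2.7]
turn [ 0.  -0.1  0.2] shift [ 1.9 -3.7 44.9]
```

>>> move_arm:
  rows:
    - [0,0,0,0,0,5,1]
    - [0,0,0,0,0,13,1]
    - [0,0,0,0,0,22,1]
    - [0,0,0,0,0,30,1]
    - [0,0,0,0,0,36,1]
    - [0,0,0,0,0,40,1]
    - [0,0,0,0,0,42,1]
    - [0,0,0,0,0,43,1]
    - [0,0,0,0,0,43,1]

```text
t: 13.97
tcp_pos: [0.5177, -0.2789, 0.1064]
tool_rot: [0.138, 0.99, 0.0, -0.0]
force: [-0.0, -0.4, -0.7]
finger_gap: 0.155
gripper_force: 52.6
```

```bash
python3 - <<'E'
from h import *
go(514,-281,104,74)
s=snap('scene'); save('c7.png',s['img'][220:380,180:340],3)
E
```

```text
t 13.97 tcp [ 517.7 -278.9  106.4] gap 0.155 F [-0.  -0.4 -0.7]
turn [ 0.  -0.   0.2] shift [ 3.  -3.1  2.4]
```

View pics/c7.png

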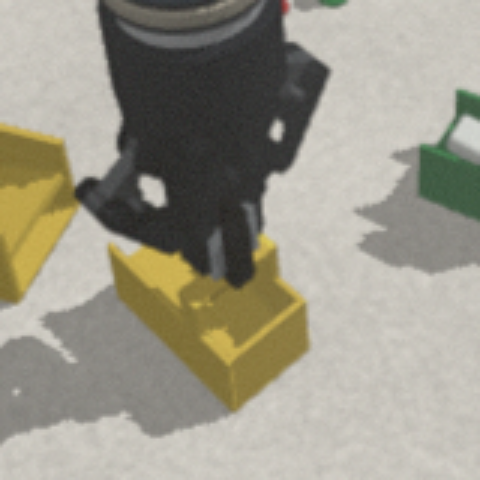

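The tray (230,340) is empty, level and just above the desk. I lower 2 mm more, release slowly and rise.

>>> move_arm:
  rows:
    - [0,0,0,0,0,1,1]
    - [0,0,0,0,0,2,1]
    - [0,0,0,0,0,3,1]
    - [0,0,0,0,0,3,1]

```text
t: 14.35
tcp_pos: [0.5179, -0.2791, 0.1043]
tool_rot: [0.138, 0.99, -0.0, 0.0]
force: [-0.8, -0.3, 3.3]
finger_gap: 0.156
gripper_force: 53.1
```

>>> move_arm:
  rows:
    - [0,0,0,0,0,0,0.8]
    - [0,0,0,0,0,0,0.7]
    - [0,0,0,0,0,0,0.5]
    - [0,0,0,0,0,0,0.3]
    - [0,0,0,0,0,0,0.2]
    - [0,0,0,0,0,0,0.2]
    - [0,0,0,0,0,-8,0.2]
    - [0,0,0,0,0,-25,0.2]
    - [0,0,0,0,0,-55,0.2]
    - [0,0,0,0,0,-90,0.2]
    - [0,0,0,0,0,-125,0.2]
    - [0,0,0,0,0,-150,0.2]

```text
t: 15.35
tcp_pos: [0.5184, -0.2793, 0.2574]
tool_rot: [0.137, 0.991, -0.001, 0.002]
force: [0.6, 0.3, 0.3]
finger_gap: 0.799
gripper_force: 0.0
```

```bash
python3 - <<'E'
from h import *
go(514,-281,104,74)
s=snap('scene'); t=snap('top')
save('c8.png',np.hstack([cv2.resize(s['img'][100:380,180:460],(400,400)),cv2.resize(t['img'][120:270,180:330],(400,400))]))
w=cloud(t); hsv=cv2.cvtColor(t['img'],cv2.COLOR_RGB2HSV)
for u,v in((239,216),(244,245)):
    print(w[v-1:v+2,u-1:u+2].reshape(-1,3).mean(0).round(3),hsv[v,u])
E
```

```text
t 15.35 tcp [ 518.4 -279.3  257.4] gap 0.799 F [0.6 0.3 0.3]
turn [-0.1  0.2  0.2] shift [  4.3  -2.6 153.4]
[0.37  0.021 0.847] [104  70 121]
[0.355 0.018 0.848] [105  65 121]
```

View pics/c8.png

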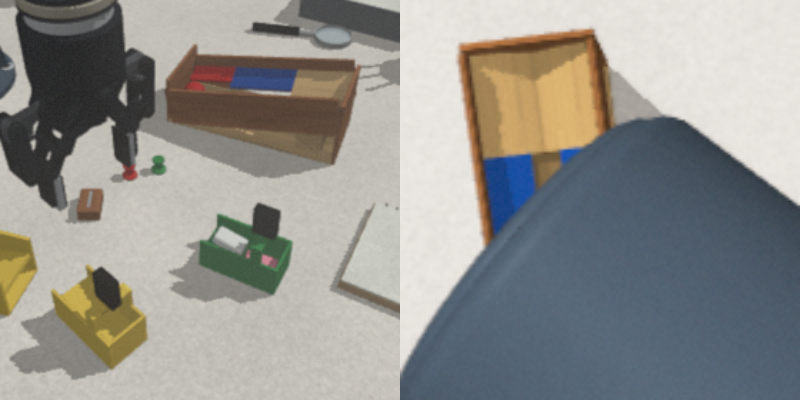

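The tray stands flat at (100,315) in the left crop and is released. The arm hides the blue marble, so I swing aside to check its height.

>>> move_arm:
  rows:
    - [0,0,0,2,-20,0,0.2]
    - [0,0,0,5,-50,0,0.2]
    - [0,0,0,10,-85,0,0.2]
    - [0,0,0,14,-120,0,0.2]
    - [0,0,0,17,-150,0,0.2]
    - [0,0,0,19,-170,0,0.2]
    - [0,0,0,20,-180,0,0.2]
    - [0,0,0,20,-183,0,0.2]
    - [0,0,0,20,-183,0,0.2]

```text
t: 16.2
tcp_pos: [0.4483, -0.4492, 0.2531]
tool_rot: [0.138, 0.99, 0.001, -0.0]
force: [0.0, -0.4, -0.1]
finger_gap: 0.798
gripper_force: 0.0
```

```bash
python3 - <<'E'
from h import *
t=snap('top'); w=cloud(t)
for u,v in((239,216),(244,245)):
    print(t['img'][v,u],w[v-2:v+3,u-2:u+3,2].round(3))
save('c9.png',t['img'][120:270,180:330],3)
E
```

```text
[ 24  59 119] [[0.024 0.025 0.025 0.021 0.022]
 [0.025 0.025 0.027 0.024 0.024]
 [0.028 0.03  0.026 0.027 0.026]
 [0.027 0.025 0.026 0.023 0.023]
 [0.027 0.029 0.027 0.025 0.019]]
[187  23  18] [[0.039 0.048 0.041 0.039 0.041]
 [0.043 0.043 0.046 0.041 0.04 ]
 [0.041 0.045 0.043 0.045 0.038]
 [0.044 0.04  0.042 0.045 0.039]
 [0.042 0.042 0.042 0.041 0.038]]
```

Blue's top is at about 27 mm (8 + 20 = 28) and red's at about 43 mm (8 + 36 = 44), so both lie in their pockets.

```bash
python3 -c "
from station import order
print(order.sign_off())"
```

```text
the job is handed in; nothing more can be done
None
```

The job is handed in: the blue marble is in the blue pocket, the red one is in the red pocket, and the empty yellow tray is back flat on the desk, after about 16 s of the 64 s allowed.

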